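Pack the interlocking rack blocks into their tray and clamp them

ROBOT

A 7-joint arm with a two-finger parallel gripper is mounted at the origin on the work surface; the furniture and walls round the work are solid. World frame = base frame: x ahead of the robot, y to its left, z up, the work surface at z = 0. Lengths are in mm, angles in rad, forces in N, time in s.
With the tool pointing down it reaches from about 400 to 875 mm from the base axis. Payload 6.5 kg.
Tool frame: the origin (TCP) lies on the mounting face of the last link; the fingertips stand 173 mm ahead of it and the grasp point (between the pads) lies 155 mm ahead of it; z points along the fingers, y is the line along which they close (so a half turn about z gives the same grasp; the last joint's range is limited). The gripper opens to 85 mm and grips with 20 to 120 N. Pads are 22 mm wide; open, the fingers measure 114 mm over their backs; the gripper's body (76 mm by 85 mm) begins 54 mm behind the grasp point. The pads swing forward as they close: fully open they stand 13 mm farther back than shut.
Start: joints at [1.227, 0.536, -0.004, 1.538, 0.003, 1.067, -0.071], TCP at [178.257, -625.072, 404.69] pointing down, gripper open.
Joint ranges: [-2.7, 2.7], [-0.37, 2.16], [-1.27, 1.26], [0.24, 2.4], [-1.31, 4.45], [0.19, 1.91], [-2.76, 2.76]. Speed limits (rad/s): [2.39, 2.39, 3.14, 3.14, 3.14, 3.14, 3.14].

INTERFACE

Orientations are given as a rotation vector (axis times angle).
In Python, from workcell import bot, optics, job gives the robot as it stands.
- The arm moves only by the shell command python3 -m crank 'ROWS'. ROWS is JSON, a list of rows, each a list of 5 numbers: the shift along the tool's x, y, z in mm, then the turn about the tool's z in rad, then the finger opening in mm, from 0 to 85.4. A call has 1 to 8 rows; each row is the pose to reach, as a shift and turn from the pose commanded when the call began, along the tool's axes at that moment; what a row does not reach only later rows make up. A row lasts 1/10 s, in which the tool goes at most 50 mm and 8.59 degrees, less where a joint would pass 70% of its speed; a pose out of reach is approached as far as the arm can. A call with a gripper value outside its range is refused whole. The fingers move at their own pace and stop on an object; the grip force is fixed at half the most. Time passes only in rows, so rows that repeat a pose let the fingers close. It gives the time, the measured TCP pose, the force, the opening and the grip force at its end, in the units of the state.
- bot.observe(): the state, without advancing time (a new reading comes with each control period).
- optics.camera(name): name is "scene" or "side" or "wrist"; returns the picture (420x560x3 uint8, red, green, blue); there is no depth.
- optics.camera_params(name): a dict with "fx", "fy", "cx", "cy" (pixels), "dist_coeffs" ([k1, k2, p1, p2, k3] as OpenCV has them; the pictures are not rectified), "extrinsics" (4x4, takes a point from camera to world coordinates); the wrist camera has in their place "mount" (4x4, takes a point from camera to tool coordinates, whose origin is the TCP and whose axes are the flange's). Camera axes: x right, y up, looking along -z (the intrinsics and any distortion apply to the point x, -y, -z); pixel columns grow to the right and rows downward; lengths in mm; the calibration is good to about 2 mm. A picture is of the moment at which its call begins: read the wrist's pose just before it. camera_params takes no time and is no camera call.
- job.finish_job(): hands the job in; it is judged then, once.
The state is a dict: "time": time; "joints": joint angles; "joint_velocities": joint speeds; "effort": joint torques, N m; "eef_pos": TCP position; "tcp_rot": TCP orientation; "ft_force": force on the tool from outside, world axes, zero at the start; "moment": the same for the moment, N m; "gripper_width": finger opening in mm; "finger_force": force on a finger pad.
Only numpy, scipy, OpenCV 4.12 (cv2) and the standard library are available. Lean on these libraries where they do the work, as an engineer would, in place of code of your own. Each camera call takes 0.05 s, during which the arm holds its last target. There are 200 camera calls.

TASK

Draw the tray's clamp fully back, then pack the vial-rack blocks that are there into the tray one after another from the fixed stop: grey start block first, then the middle blocks by rising step height (blue, yellow, green; one may be missing), the red end block last, each sitting flat on the tray floor with its lip over the toe of the block before and closed up to it. Then slide the clamp gently up until you feel it press the whole row firmly against the fixed stop, leave it there, and do not disturb the bottle and the beaker.

Things in the scene. Friction and masses are not known exactly. Their poses are not given: they have to be found in the camera images.
- tray: fixed aluminium tray 268 (x) x 61 mm (y); origin on bench under its centre. Floor top z 5 mm, side walls to z 16 mm, 51 mm apart inside. -x end: dark fixed stop, 44 mm high, face at x -126 mm; +x end: clamp; 191 mm between when drawn back. Blocks go in with their +x along the tray's +x (away from the stop); closed-up neighbours lie 34 mm apart, origin to origin
- clamp (a joint): travel of the tray's sliding clamp, m: 0 = drawn fully back (to tray +x), grows to 0.055 toward the fixed stop. About 2 N of friction; stays where left. 8 to 15 N along the tray on its handle presses the row firmly together
- clamp_handle (a point): on the clamp's black upright handle, 72 mm above the bench; axes as the tray's. Handle 26 mm long (x), 18 mm wide (y), top 74 mm above the bench; below it a steel carriage, 44 mm wide, top 20 mm above the bench
- clamp_pad (a point): middle of the face of the clamp's orange pad (46 mm wide, top 44 mm above the bench) that meets the last block; 30 mm from the handle toward the fixed stop; axes as the tray's
- start_block: grey start block, plastic, 46 long (x) x 46 wide (y) x 50 mm high, 60 g, two dark wells on top; origin: middle of underside, z up. Grip across y near the top. +x side: low toe 12 mm long (x 11 to 23 mm), 12 mm high. No lip: its -x face is flat over the full height and goes against the fixed stop.
- blue_block: blue middle block (may be absent), plastic, 46 long (x) x 46 wide (y) x 50 mm high, 60 g, two dark wells on top; origin: middle of underside, z up. Grip across y near the top. -x side: overhanging lip 12 mm long (x -23 to -11 mm), its underside 14 mm above the base. +x side: low toe 12 mm long (x 11 to 23 mm), 19 mm high. 
- yellow_block: yellow middle block (may be absent), plastic, 46 long (x) x 46 wide (y) x 50 mm high, 60 g, two dark wells on top; origin: middle of underside, z up. Grip across y near the top. -x side: overhanging lip 12 mm long (x -23 to -11 mm), its underside 21 mm above the base. +x side: low toe 12 mm long (x 11 to 23 mm), 26 mm high. 
- green_block: green middle block (may be absent), plastic, 46 long (x) x 46 wide (y) x 50 mm high, 60 g, two dark wells on top; origin: middle of underside, z up. Grip across y near the top. -x side: overhanging lip 12 mm long (x -23 to -11 mm), its underside 28 mm above the base. +x side: low toe 12 mm long (x 11 to 23 mm), 33 mm high. 
- end_block: red end block, plastic, 46 long (x) x 46 wide (y) x 50 mm high, 60 g, two dark wells on top; origin: middle of underside, z up. Grip across y near the top. -x side: overhanging lip 12 mm long (x -23 to -11 mm), its underside 35 mm above the base. No toe: its +x face is flat over the full height and meets the clamp pad.
- reagent_bottle: bystander: clear bottle with a white cap and blue label, 43 mm across, 98 mm high; origin under its middle
- beaker_100: bystander: empty glass beaker, 55 mm across, 70 mm high; origin under its middle
There are look-alikes about, which are no part of the job. Of the things shaped like the blue_block, the blue one is meant.

How it is judged (in metres and radians):
On the way, in this order (a step that is already met when the one before it is completed fails the run):
1. the clamp is drawn fully back (value of joint clamp below 0.003 m), for 0.2 s.
2. the grey start block is seated flat in the tray against the fixed stop (z of start_block in the frame of tray between 0.002 and 0.008 m and y of start_block in the frame of tray between -0.005 and 0.005 m and x of start_block in the frame of tray between -0.126 and 0.07 m and angle between start_block's own z axis and vertical below 0.06 rad and angle between the x axis of start_block and the x axis of tray, either way round below 0.09 rad and x of start_block in the frame of tray between -0.107 and -0.097 m), for 0.2 s.
3. then the blue block is seated flat on the tray floor (z of blue_block in the frame of tray between 0.002 and 0.008 m and y of blue_block in the frame of tray between -0.005 and 0.005 m and x of blue_block in the frame of tray between -0.126 and 0.07 m and angle between blue_block's own z axis and vertical below 0.06 rad and angle between the x axis of blue_block and the x axis of tray, either way round below 0.09 rad), for 0.2 s.
4. then the yellow block is seated flat on the tray floor (z of yellow_block in the frame of tray between 0.002 and 0.008 m and y of yellow_block in the frame of tray between -0.005 and 0.005 m and x of yellow_block in the frame of tray between -0.126 and 0.07 m and angle between yellow_block's own z axis and vertical below 0.06 rad and angle between the x axis of yellow_block and the x axis of tray, either way round below 0.09 rad), for 0.2 s.
5. then the green block is seated flat on the tray floor (z of green_block in the frame of tray between 0.002 and 0.008 m and y of green_block in the frame of tray between -0.005 and 0.005 m and x of green_block in the frame of tray between -0.126 and 0.07 m and angle between green_block's own z axis and vertical below 0.06 rad and angle between the x axis of green_block and the x axis of tray, either way round below 0.09 rad), for 0.2 s.
6. then the end block is seated flat on the tray floor (z of end_block in the frame of tray between 0.002 and 0.008 m and y of end_block in the frame of tray between -0.005 and 0.005 m and x of end_block in the frame of tray between -0.126 and 0.07 m and angle between end_block's own z axis and vertical below 0.06 rad and angle between the x axis of end_block and the x axis of tray, either way round below 0.09 rad), for 0.2 s.
7. the clamp presses the whole closed row against the fixed stop (x of end_block in the frame of clamp_pad between -0.027 and -0.019 m and contact force between start_block and tray above 3 N), for 0.05 s.
At the end, for the whole second after the job is handed in: Blocks flat on the tray floor (3 mm, 3 deg), in line with it (5 mm, 5 deg), grey within 5 mm of the fixed stop, then blue, yellow, green, red, each lip over the toe before, neighbours within 6 mm of closed; clamp pad within 4 mm of the red block (all of step 2 and all of step 3 and all of step 4 and all of step 5 and all of step 6 and x of blue_block in the frame of start_block between 0.029 and 0.04 m and x of yellow_block in the frame of start_block between 0.029 and 0.074 m and x of yellow_block in the frame of blue_block between 0.029 and 0.04 m and x of green_block in the frame of start_block between 0.029 and 0.108 m and x of green_block in the frame of blue_block between 0.029 and 0.074 m and x of green_block in the frame of yellow_block between 0.029 and 0.04 m and x of end_block in the frame of start_block between 0.029 and 0.142 m and x of end_block in the frame of blue_block between 0.029 and 0.108 m and x of end_block in the frame of yellow_block between 0.029 and 0.074 m and x of end_block in the frame of green_block between 0.029 and 0.04 m and (x of end_block in the frame of start_block below 0.108 m or x of end_block in the frame of start_block above 0.13 m) and x of end_block in the frame of clamp_pad between -0.027 and -0.019 m and linear speed of end_block below 0.01 m/s); the robot touches nothing.
It fails at once if a bystander (bottle or beaker) is knocked away (distance of any of reagent_bottle, beaker_100 from where it was at the start of the episode above 0.03 m).
It fails at once if the clamp is forced hard against the row (x of end_block in the frame of clamp_pad between -0.027 and -0.019 m and contact force between start_block and tray above 60 N).
Of blue_block, yellow_block, green_block only 2 to 3 are there at a start; the rules pass over those that are not, and their reading is None.
At some moment in a run one of start_block, blue_block, yellow_block, green_block, end_block may be knocked a few centimetres aside while the robot is not near it.
Once in a run the grip may slacken for a moment while it holds something.
It also fails if it takes over 200 s, if anything falls off the work surface, if the arm or the gripper's body presses on something with over 40 N, if the wrist force passes 120 N, or if a joint passes its speed limit or range.

## Working session

There is one attempt and no reset: what is moved stays moved. The work goes in short steps, Python scripts to look and compute and a shell command to move; the robot and the scene stay as the last step left them, time stands still between calls to the robot, and variables do not carry over. Pictures are saved under pics/ and viewed, at most 14 in all, crops included, and the job is handed in when it is done.

```bash
mkdir -p pics
cat > h.py <<'E'
import numpy as np, cv2
from scipy.spatial.transform import Rotation as R
from workcell import bot, optics, job
def cam(name, fn=None):
    s=bot.observe(); im=optics.camera(name); p=optics.camera_params(name)
    if 'extrinsics' in p: T=np.array(p['extrinsics'])
    else:
        W=np.eye(4); W[:3,:3]=R.from_rotvec(s['tcp_rot']).as_matrix(); W[:3,3]=s['eef_pos']; T=W@np.array(p['mount'])
    if fn: cv2.imwrite('pics/'+fn+'.png',im[:,:,::-1])
    K=np.array([[p['fx'],0,p['cx']],[0,p['fy'],p['cy']],[0,0,1]])
    return im,(T,K,np.array(p['dist_coeffs'],float))
def ray(c,uv,z):
    T,K,d=c; n=cv2.undistortPoints(np.array(uv,float).reshape(-1,1,2),K,d)[:,0]
    v=np.c_[n[:,0],-n[:,1],-np.ones(len(n))]@T[:3,:3].T
    return T[:3,3]+v*((z-T[2,3])/v[:,2])[:,None]
def proj(c,P):
    T,K,d=c; q=(np.array(P,float).reshape(-1,3)-T[:3,3])@T[:3,:3]; q=q*[1,-1,-1]
    return cv2.projectPoints(q,np.zeros(3),np.zeros(3),K,d)[0][:,0]
def st():
    s=bot.observe(); print({k:np.round(s[k],3).tolist() for k in ['time','eef_pos','tcp_rot','ft_force','gripper_width','joints']})
E
python3 - <<'E'
from h import *
st()
print(R.from_rotvec(bot.observe()['tcp_rot']).as_matrix().round(3))
a=cam('scene','s0');b=cam('side','d0');w=cam('wrist','w0')
for x in(a,b,w): print(x[1][0].round(2).tolist(),x[1][1].tolist(),x[1][2])
import pickle; pickle.dump([a,b,w],open('c0.pkl','wb'))
E
```

```text
{'time': 0.0, 'eef_pos': [178.159, -624.763, 403.806], 'tcp_rot': [-3.11, -0.435, 0.001], 'ft_force': [0.15, -0.105, 0.395], 'gripper_width': 85.162, 'joints': [1.227, 0.537, -0.004, 1.539, 0.003, 1.067, -0.071]}
[[ 0.962  0.274 -0.001]
 [ 0.274 -0.962  0.002]
 [-0.    -0.002 -1.   ]]
[[0.5, 0.43, -0.75, -255.6], [-0.86, 0.27, -0.43, -416.34], [0.02, 0.86, 0.5, 575.84], [0.0, 0.0, 0.0, 1.0]] [[411.5347061773835, 0.0, 278.570473450165], [0.0, 411.5347061773835, 207.46625911808897], [0.0, 0.0, 1.0]] [-0.04955036  0.          0.          0.          0.        ]
[[1.0, -0.0, 0.01, 506.93], [0.01, 0.66, -0.75, -923.35], [-0.01, 0.75, 0.66, 870.74], [0.0, 0.0, 0.0, 1.0]] [[451.5929057583912, 0.0, 276.9211002950233], [0.0, 451.5929057583912, 209.22980642769846], [0.0, 0.0, 1.0]] [-0.07096994  0.          0.          0.          0.        ]
[[0.27, 0.93, 0.26, 245.63], [-0.96, 0.26, 0.07, -604.91], [-0.0, -0.27, 0.96, 372.65], [0.0, 0.0, 0.0, 1.0]] [[378.78460084508544, 0.0, 273.33281754315203], [0.0, 378.78460084508544, 210.4973343618068], [0.0, 0.0, 1.0]] [-0.09882998  0.          0.          0.          0.        ]
```

View pics/s0.png

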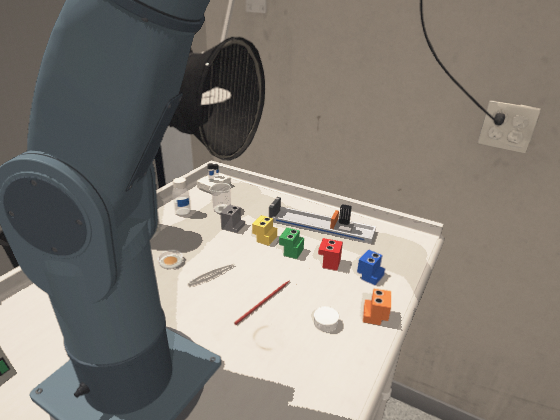

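View pics/d0.png

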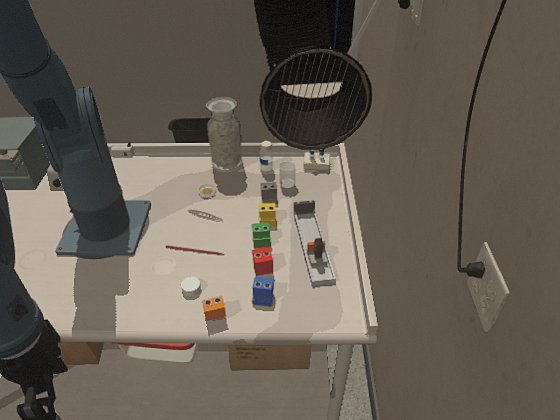

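Run:
```python
import pickle,cv2
from h import *
a,b,w=pickle.load(open('c0.pkl','rb'))
c=b[0][150:330,190:350,::-1]; d=a[0][165:335,200:400,::-1]
c=cv2.resize(c,None,fx=3.3,fy=3.3,interpolation=cv2.INTER_CUBIC)
cv2.imwrite('pics/cs.png',c); cv2.imwrite('pics/ca.png',cv2.resize(d,None,fx=3.5,fy=3.5,interpolation=cv2.INTER_CUBIC))
for n,uv,z in [('stopTL',(298,203),44),('tray far right',(335,281),16),('tray far left',(312,287),16),('handle',(319,240),74),('grey',(269,186),50),('yel',(268,209),50),('green',(261,229),50),('red',(262,254),50),('blue',(264,284),50),('orange',(213,302),50),('bottle',(266,143),98),('beaker',(287,165),70)]:
    print(n,ray(b[1],[uv],z).round(0)[0])
```

```text
stopTL [549.  55.  44.]
tray far right [ 634. -207.   16.]
tray far left [ 577. -226.   16.]
handle [ 596. -124.   74.]
grey [465. 125.  50.]
yel [465.  22.  50.]
green [449. -59.  50.]
red [ 454. -149.   50.]
blue [ 463. -245.   50.]
orange [ 349. -298.   50.]
bottle [453. 283.  98.]
beaker [519. 203.  70.]
```

View pics/cs.png

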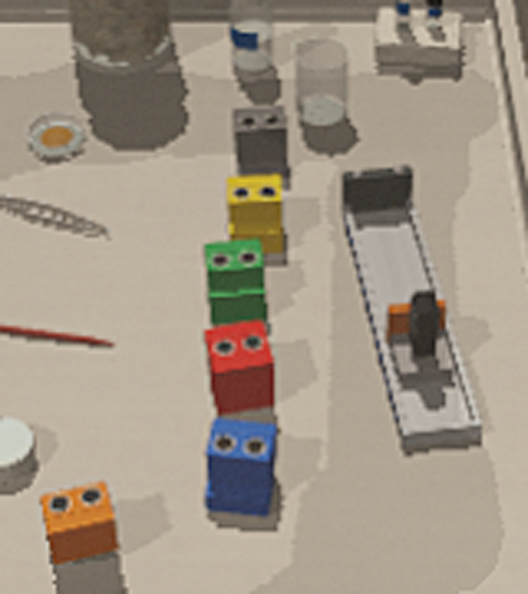

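View pics/ca.png

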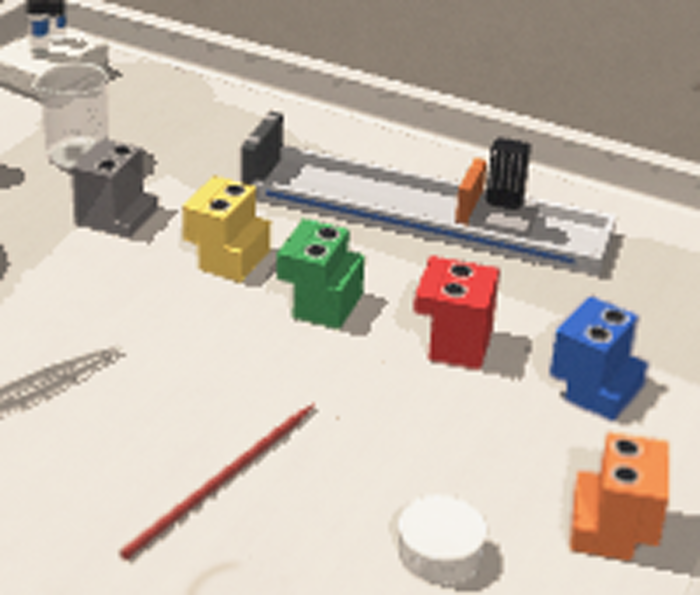

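```bash
python3 -m crank '[[125,-106,0,-0.35,85],[250,-212,0,-0.7,85],[250,-212,0,-0.7,85],[250,-212,0,-0.7,85],[250,-212,0,-0.7,85],[250,-212,0,-0.7,85],[250,-212,0,-0.7,85],[250,-212,0,-0.7,85]]'
cat > fit.py <<'E'
from h import *
from scipy.optimize import minimize
def box(x0,x1,z0,z1,y=23): return np.array([[x,s*y,z] for x in(x0,x1) for s in(-1,1) for z in(z0,z1)],float)
M={'grey':[box(-23,11,0,50),box(-23,23,0,12)],
 'blue':[box(-23,11,14,50),box(-11,11,0,50),box(-11,23,0,19)],
 'yellow':[box(-23,11,21,50),box(-11,11,0,50),box(-11,23,0,26)],
 'green':[box(-23,11,28,50),box(-11,11,0,50),box(-11,23,0,33)],
 'red':[box(-23,23,35,50),box(-11,23,0,50)]}
HUE={'blue':(100,130),'yellow':(20,32),'green':(45,85),'red':None}
def pts(p,P):
    c,s=np.cos(p[2]),np.sin(p[2]); return P@np.array([[c,s,0],[-s,c,0],[0,0,1]])+[p[0],p[1],p[3] if len(p)>3 else 0]
def mask(im,n):
    h=cv2.cvtColor(im,cv2.COLOR_RGB2HSV).astype(int)
    if n=='grey': m=(h[...,1]<70)&(h[...,2]<120)
    elif n=='red': m=((h[...,0]<6)|(h[...,0]>172))&(h[...,1]>120)&(h[...,2]>50)
    else: m=(h[...,0]>=HUE[n][0])&(h[...,0]<=HUE[n][1])&(h[...,1]>90)&(h[...,2]>35)
    return cv2.morphologyEx(m.astype(np.uint8),cv2.MORPH_CLOSE,np.ones((5,5)))
def rend(n,c,p,shape,S):
    o=np.zeros((shape[0]*S,shape[1]*S),np.uint8)
    for B in M[n]:
        q=proj(c,pts(p,B)); cv2.fillConvexPoly(o,cv2.convexHull(((q+.5)*S*16-8).round().astype(np.int32)),1,shift=4)
    return o
def fit(n,views,p0,z=0,S=3,win=70):
    V=[]
    for im,c in views:
        ctr=proj(c,[[p0[0],p0[1],25+z]])[0].round().astype(int)
        sz=max(abs(proj(c,[[p0[0]+d,p0[1]+e,25+z]])[0]-ctr).max() for d,e in((win,0),(0,win),(-win,0),(0,-win)))
        x0,y0=np.maximum(ctr-int(sz),0); x1,y1=ctr+int(sz)
        m=mask(im,n)[y0:y1,x0:x1]; T,K,d=c; K=K.copy(); K[0,2]-=x0; K[1,2]-=y0
        V.append((cv2.resize(m,None,fx=S,fy=S,interpolation=cv2.INTER_NEAREST),(T,K,d),m.shape))
    def cost(p):
        t=0
        for m,c,sh in V:
            o=rend(n,c,[p[0],p[1],p[2]/30,z],sh,S); t+=1-(o&m).sum()/max(1,(o|m).sum())
        return t/len(V)
    best=None
    for dy in(-.15,.15):
        r=minimize(cost,[p0[0],p0[1],(p0[2]+dy)*30],method='Nelder-Mead',options=dict(initial_simplex=np.array([[0,0,0],[12,0,0],[0,12,0],[0,0,8]])+[p0[0],p0[1],(p0[2]+dy)*30],xatol=.05,fatol=1e-5))
        if best is None or r.fun<best.fun: best=r
    return np.array([best.x[0],best.x[1],best.x[2]/30]),best.fun
E
python3 - <<'E'
from fit import *
st()
import pickle
a,b,w=pickle.load(open('c0.pkl','rb'))
for n,p in dict(grey=(465,115),yellow=(465,15),green=(449,-65),red=(454,-150),blue=(463,-245)).items():
  for v in ([b],[a],[a,b]): 
    r=fit(n,v,(*p,-1.5)); print(n,r[0].round(2),round(r[1],3))
E
```

```text
time: 0.95
eef_pos: [363.2, -348.6, 404.8]
tcp_rot: [-2.767, -1.486, -0.003]
ft_force: [-0.2, -0.4, 0.7]
gripper_width: 84.9
finger_force: 0.0
{'time': 0.95, 'eef_pos': [363.197, -348.596, 404.781], 'tcp_rot': [-2.767, -1.486, -0.003], 'ft_force': [-0.168, -0.374, 0.705], 'gripper_width': 84.94, 'joints': [0.908, 0.303, -0.278, 1.907, 0.099, 0.945, -0.002]}
grey [463.82 136.75  -1.46] 0.445
grey [459.27 120.63  -1.46] 0.201
grey [462.73 123.15  -1.47] 0.354
yellow [461.38  29.47  -1.55] 0.161
yellow [456.02  25.71  -1.45] 0.055
yellow [459.75  28.09  -1.47] 0.145
green [447.33 -54.4   -1.48] 0.124
green [443.71 -55.29  -1.35] 0.108
green [446.48 -54.15  -1.43] 0.134
red [ 454.2  -148.33   -1.43] 0.083
red [ 450.83 -149.38   -1.3 ] 0.081
red [ 452.82 -148.7    -1.34] 0.103
blue [ 458.46 -245.47   -1.55] 0.19
blue [ 453.99 -246.28   -1.59] 0.137
blue [ 457.7  -245.48   -1.61] 0.176
```

```bash
python3 -m crank '[[160,0,0,-0.35,85],[322,0,0,-0.69,85],[322,0,0,-0.69,85],[322,0,0,-0.69,85],[322,0,0,-0.69,85],[322,0,0,-0.69,85],[322,0,0,-0.69,85],[322,0,0,-0.69,85]]'
python3 - <<'E'
from fit import *
st(); w=cam('wrist','w1');
E
```

```text
time: 1.75
eef_pos: [541.9, -82.7, 404.6]
tcp_rot: [-2.105, -2.331, -0.003]
ft_force: [0.2, -0.4, 0.2]
gripper_width: 85.0
finger_force: 0.0
{'time': 1.75, 'eef_pos': [541.889, -82.683, 404.582], 'tcp_rot': [-2.105, -2.331, -0.003], 'ft_force': [0.164, -0.379, 0.186], 'gripper_width': 85.016, 'joints': [0.476, 0.413, -0.52, 1.788, 0.237, 1.002, -0.035]}
```

View pics/w1.png

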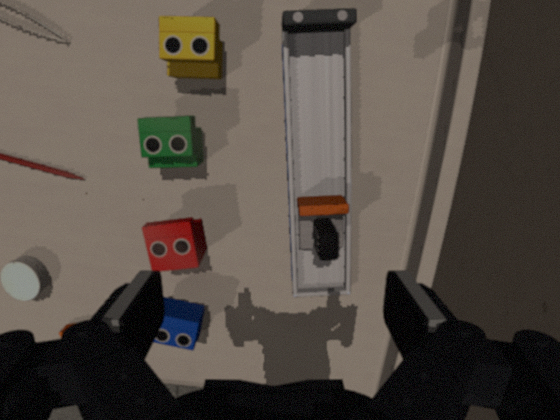

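Run:
```python
from fit import *
w=cam('wrist'); import pickle; pickle.dump(w,open('w1.pkl','wb'))
im,c=w
q=dict(BL=((294,296),16),BR=((350,292),16),TLwall=((284,32),16),TRwall=((353,28),16),stopL=((283,25),44),stopR=((355,22),44),padL=((299,199),44),padR=((347,196),44))
for k,(uv,z) in q.items(): print(k,ray(c,[uv],z)[0].round(1))
cv2.imwrite('pics/w1c.png',cv2.resize(im[0:305,270:370,::-1],None,fx=2.6,fy=2.6,interpolation=cv2.INTER_CUBIC)[:800])
t=np.array(im[180:305,270:370,::-1]); l=im[0:60,270:370,::-1]
cv2.imwrite('pics/w1c.png',np.hstack([cv2.resize(t,(400,500),interpolation=2),cv2.copyMakeBorder(cv2.resize(l,(400,240),interpolation=2),0,260,0,0,0)]))
for n,p in dict(yellow=(460,26),green=(445,-55),red=(453,-149)).items():
    r=fit(n,[w],(*p,-1.45)); print(n,r[0].round(2),round(r[1],3))
```

```text
BL [ 575.5 -207.4   16. ]
BR [ 633.8 -197.3   16. ]
TLwall [538.   47.6  16. ]
TRwall [598.4  57.6  16. ]
stopL [536.4  48.   44. ]
stopR [594.4  56.7  44. ]
padL [565.7 -95.5  44. ]
padR [608.3 -88.5  44. ]
yellow [460.83  27.39  -1.52] 0.194
green [448.28 -54.64  -1.44] 0.376
red [ 454.09 -148.75   -1.39] 0.312
```

View pics/w1c.png

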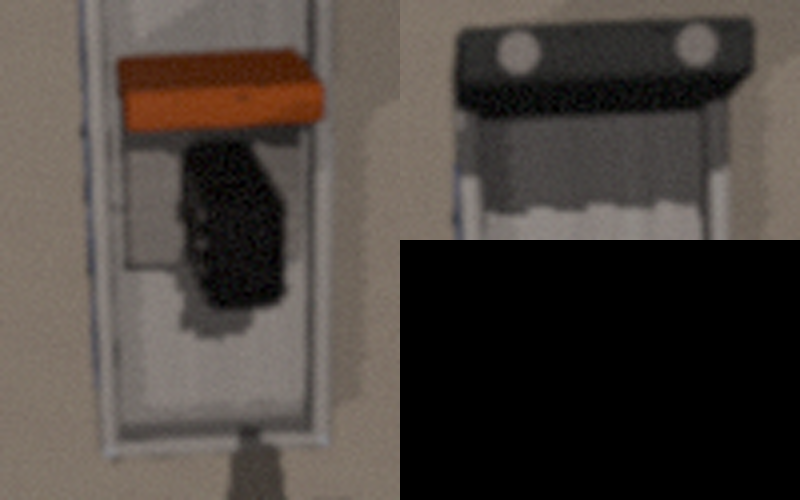

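Run:
```python
from fit import *
import pickle; im,c=pickle.load(open('w1.pkl','rb'))
print(c[0][:3,3])
q=dict(BL=((297,293.5),16),BR=((352,290.5),16),L160=((290.5,206),16),R160=((351,206),16),stopL=((284.5,20.5),44),stopR=((357.5,17.5),44),stopfloorL=((289,29),5),stopfloorR=((345,27),5),padL=((301.3,203),44),padR=((348.5,200),44),h0=((319,215.5),74),h1=((332,216),74),hB=((323,257),20),hB2=((340,255),74))
for k,(uv,z) in q.items(): print(k,ray(c,[uv],z)[0].round(1))
def cost(p):
    e=[]
    x=[(134,-30.5,16),(134,30.5,16),(-126,-30.5,44),(-126,30.5,44),(-126,-25.5,5),(-126,25.5,5)]
    u=['BL','BR','stopL','stopR','stopfloorL','stopfloorR']
    return np.ravel(proj(c,pts(p,np.array(x,float)))-np.array([q[k][0] for k in u]))
from scipy.optimize import least_squares
r=least_squares(cost,[585,-75,-1.45],x_scale=[10,10,.1]); print(r.x.round(3),r.fun.round(1))
t=r.x
for k in('padL','padR','h0','h1','hB2'):
    d=ray(c,[q[k][0]],q[k][1])[0]-[t[0],t[1],0]; ax=np.array([np.cos(t[2]),np.sin(t[2])]); print(k,d[:2]@ax,d[:2]@[-ax[1],ax[0]])
```

```text
[534.8751082  -15.29713744 373.13607796]
BL [ 578.3 -204.1   16. ]
BR [ 635.6 -195.3   16. ]
L160 [ 560.9 -110.1   16. ]
R160 [ 620.  -104.3   16. ]
stopL [537.2  51.6  44. ]
stopR [596.   60.5  44. ]
stopfloorL [542.4  52.5   5. ]
stopfloorR [592.9  59.9   5. ]
padL [568.2 -99.   44. ]
padR [610.2 -92.   44. ]
h0 [ 581.  -100.5   74. ]
h1 [591.8 -99.9  74. ]
hB [ 599.1 -158.8   20. ]
hB2 [ 603.5 -133.6   74. ]
[586.437 -68.206  -1.416] [-1.4  0.9  1.4  0.6 -0.4 -0.1  1.6 -0.5 -0.6  0.1 -0.7 -0.5]
padL 27.596292889577644 -22.73694856979171
padR 27.178370115696897 19.851500238650047
h0 31.070165789754714 -10.349398516491327
h1 32.11197660083853 0.4008972342370478
hB2 67.27726865815546 6.831481511534827
```

```bash
cat > go.py <<'E'
from h import *
TRAY=np.array([586.4,-68.2,-1.416])
def tw(x,y=0):
    c,s=np.cos(TRAY[2]),np.sin(TRAY[2]); return TRAY[0]+c*x-s*y,TRAY[1]+s*x+c*y
def go(x,y,z,yaw):
    "grasp point target"
    s=bot.observe(); Rm=R.from_rotvec(s['tcp_rot']).as_matrix(); P=np.array(s['eef_pos'])
    d=Rm.T@(np.array([x,y,z+155])-P); a=np.arctan2(Rm[1,0],Rm[0,0]); t=-((yaw+np.pi-a+np.pi/2)%np.pi-np.pi/2)
    print('row',d.round(1),'turn',round(t,3),'from',P.round(1))
E
python3 -c "
from go import *
go(*tw(57.4),110,-1.416);go(*tw(57.4),60,-1.416)"
```

```text
row [-43.3  51.2 139.2] turn -0.058 from [540.3 -86.6 404.2]
row [-43.3  51.2 189.2] turn -0.058 from [540.3 -86.6 404.2]
```

```bash
python3 -m crank '[[-43,51,70,-0.06,85],[-43,51,139,-0.06,85],[-43,51,139,-0.06,85],[-43,51,139,-0.06,85],[-43,51,139,-0.06,85],[-43,51,139,-0.06,85],[-43,51,139,-0.06,85],[-43,51,139,-0.06,85]]'
python3 - <<'E'
from go import *
w=cam('wrist','w2'); go(*tw(57.4),58,-1.416)
import pickle; pickle.dump(w,open('w2.pkl','wb'))
E
```

```text
time: 2.65
eef_pos: [595.8, -123.3, 267.9]
tcp_rot: [2.038, 2.387, 0.002]
ft_force: [-0.2, 1.2, -0.1]
gripper_width: 85.1
finger_force: 0.0
row [-1.4 -0.8 54.5] turn 0.003 from [ 595.7 -123.3  267.5]
```

View pics/w2.png

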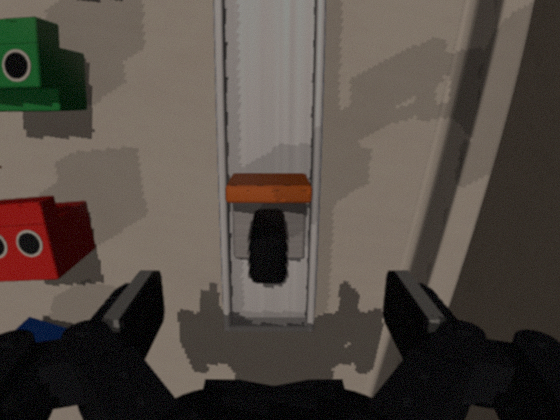

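Run:
```python
from go import *; from fit import pts
import pickle; im,c=pickle.load(open('w2.pkl','rb'))
P=np.array([(134,-30.5,16),(134,30.5,16),(27.4,-23,44),(27.4,23,44),(0,-30.5,16),(0,30.5,16),(44.4,0,74),(70.4,0,74)],float)
print(proj(c,pts(TRAY,P)).round(1))
```

```text
[[224.4 331.4]
 [314.7 331.4]
 [224.6 185.2]
 [313.1 185.3]
 [216.1 128.3]
 [322.3 128.4]
 [268.4 235.7]
 [268.5 287.1]]
```

```bash
python3 -m crank '[[0,0,27,0,85],[0,0,54,0,85],[0,0,54,0,85],[0,0,54,0,10],[0,0,54,0,10],[0,0,54,0,10],[0,0,54,0,10],[0,0,54,0,10]]'
python3 -m crank '[[0,0,0,0,10],[0,0,0,0,10],[0,0,0,0,10],[-5,0,0,0,10],[-10,0,0,0,10],[-15,0,0,0,10],[-20,0,0,0,10],[-20,0,0,0,10]]'
```

```text
time: 3.5
eef_pos: [594.6, -123.9, 212.5]
tcp_rot: [-2.04, -2.387, 0.004]
ft_force: [-8.0, -1.0, 4.3]
gripper_width: 17.2
finger_force: 58.5
time: 4.3
eef_pos: [597.6, -144.3, 212.5]
tcp_rot: [-2.041, -2.386, 0.004]
ft_force: [-6.5, -2.1, 9.4]
gripper_width: 17.3
finger_force: 59.1
```

```bash
python3 -m crank '[[-4,0,0,0,10],[-8,0,0,0,10],[-12,0,0,0,10],[-14,0,0,0,10],[-14,0,0,0,10]]'; python3 -m crank '[[-2,0,0,0,10],[-2,0,0,0,10]]';  python3 -m crank '[[-2,0,0,0,10],[-2,0,0,0,10]]'; python3 -m crank '[[-2,0,0,0,10],[-2,0,0,0,10]]'
```

```text
time: 4.8
eef_pos: [599.7, -157.7, 212.5]
tcp_rot: [-2.041, -2.386, 0.004]
ft_force: [-7.6, -0.4, 10.4]
gripper_width: 17.0
finger_force: 59.1
time: 5.0
eef_pos: [600.0, -159.4, 212.5]
tcp_rot: [-2.04, -2.386, 0.004]
ft_force: [-7.8, 0.2, 9.8]
gripper_width: 17.6
finger_force: 59.1
time: 5.2
eef_pos: [600.3, -161.4, 212.5]
tcp_rot: [-2.04, -2.386, 0.004]
ft_force: [-8.0, -0.4, 9.9]
gripper_width: 17.5
finger_force: 59.0
time: 5.4
eef_pos: [600.5, -162.0, 212.4]
tcp_rot: [-2.038, -2.386, 0.003]
ft_force: [-9.2, 4.5, 11.3]
gripper_width: 17.3
finger_force: 59.3
```

```bash
python3 -m crank '[[-1,0,0,0,10],[-1,0,0,0,10],[0,0,0,0,85],[0,0,0,0,85],[0,0,0,0,85],[0,0,-40,0,85],[0,0,-88,0,85],[0,0,-88,0,85]]'; python3 -c "
from go import *
go(460,60,145,-1.46)"
```

```text
time: 6.2
eef_pos: [604.5, -163.3, 306.2]
tcp_rot: [2.034, 2.381, 0.009]
ft_force: [1.6, -0.2, 0.6]
gripper_width: 85.2
finger_force: 0.0
row [ 243.1 -108.     4. ] turn 0.046 from [ 604.5 -163.3  306.2]
```

```bash
python3 -m crank '[[50,-22,0,0,85],[100,-44,0,0,85],[145,-65,0,0.05,85],[195,-86,0,0.05,85],[243,-108,0,0.05,85],[243,-108,0,0.05,85],[243,-108,0,0.05,85],[243,-108,0,0.05,85]]'
python3 - <<'E'
from go import *
from fit import *
st(); w=cam('wrist'); w=cam('wrist','w3');  st()
b=cam('side'); a=cam('scene')
import pickle; pickle.dump([a,b,w],open('c3.pkl','wb'))
for n,p in dict(grey=(461,123),yellow=(460,27)).items():
  for v in([w],[b],[a]):
    r=fit(n,v,(*p,-1.48)); print(n,r[0].round(3),round(r[1],3))
E
```

```text
time: 7.0
eef_pos: [457.5, 59.6, 299.7]
tcp_rot: [2.099, 2.336, 0.0]
ft_force: [0.3, -0.6, 0.2]
gripper_width: 85.0
finger_force: 0.0
{'time': 7.0, 'eef_pos': [457.533, 59.632, 299.71], 'tcp_rot': [2.099, 2.336, 0.0], 'ft_force': [0.291, -0.588, 0.242], 'gripper_width': 84.959, 'joints': [0.201, 0.433, -0.516, 2.083, 0.327, 0.703, -0.421]}
{'time': 7.1, 'eef_pos': [457.882, 58.808, 299.618], 'tcp_rot': [2.102, 2.334, 0.0], 'ft_force': [0.043, -0.005, 0.021], 'gripper_width': 84.927, 'joints': [0.202, 0.434, -0.516, 2.082, 0.327, 0.703, -0.422]}
grey [497.227 153.772  -2.776] 0.674
grey [462.586 137.244  -1.503] 0.542
grey [460.176 121.148  -1.399] 0.226
yellow [460.679  27.498  -1.5  ] 0.233
yellow [461.431  27.698  -1.531] 0.148
yellow [455.954  25.631  -1.455] 0.059
```

View pics/w3.png

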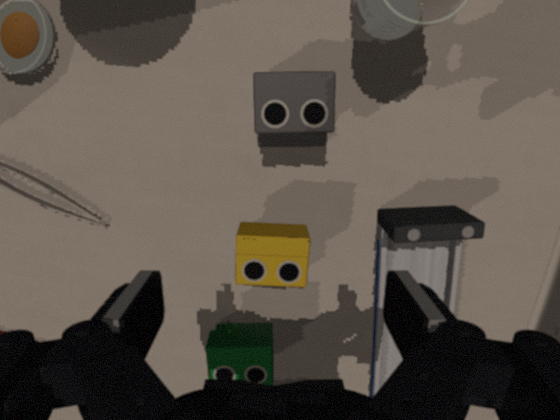

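Run:
```python
from go import *
import pickle
a,b,w=pickle.load(open('c3.pkl','rb'))
q=ray(w[1],[(254,72),(334.5,71),(335,132.5),(255,133.5)],50); print(q.round(1)[:,:2])
g=q.mean(0); d=(q[1]-q[0])+(q[2]-q[3]); yaw=np.arctan2(d[1],d[0])-np.pi/2; print(g,yaw,np.linalg.norm(d)/2)
go(*g[:2],105,yaw); go(*g[:2],36,yaw)
```

```text
[[439.2 144.5]
 [483.2 149.9]
 [488.2 116.5]
 [442.9 111.1]]
[463.3728132 130.5076436  50.       ] -1.4511336465327924 44.967288077247154
row [70.6 13.1 39.5] turn -0.015 from [457.7  58.9 299.6]
row [ 70.7  13.1 108.5] turn -0.015 from [457.7  58.9 299.6]
```

```bash
python3 -m crank '[[35,7,20,-0.01,85],[71,13,40,-0.015,85],[71,13,40,-0.015,85],[71,13,75,-0.015,85],[71,13,106,-0.015,85],[71,13,106,-0.015,85],[71,13,106,-0.015,85],[71,13,106,-0.015,30]]';python3 -m crank '[[0,0,0,0,30],[0,0,0,0,30],[0,0,0,0,30],[0,0,0,0,30],[0,0,0,0,30],[0,0,0,0,30]]';python3 -c "
from go import *
st();go(*tw(-109),130,-1.416)"
```

```text
time: 8.0
eef_pos: [463.2, 132.0, 195.0]
tcp_rot: [2.082, 2.351, 0.003]
ft_force: [0.3, 0.7, -0.2]
gripper_width: 72.9
finger_force: 0.0
time: 8.6
eef_pos: [462.9, 132.2, 195.0]
tcp_rot: [2.081, 2.351, 0.002]
ft_force: [-1.2, -0.5, 9.1]
gripper_width: 44.8
finger_force: 61.1
{'time': 8.6, 'eef_pos': [462.925, 132.19, 195.013], 'tcp_rot': [2.081, 2.351, 0.002], 'ft_force': [-1.229, -0.487, 9.077], 'gripper_width': 44.847, 'joints': [-0.052, 0.648, -0.397, 2.073, 0.499, 0.511, -0.696]}
row [-105.    94.8  -89.8] turn -0.033 from [462.9 132.2 195. ]
```

```bash
python3 -m crank '[[0,0,-30,0,30],[0,0,-60,0,30],[0,0,-90,0,30],[0,0,-90,0,30]]';python3 -m crank '[[-36,32,0,-0.01,30],[-72,64,0,-0.03,30],[-109,95,0,-0.033,30],[-109,95,0,-0.033,30],[-109,95,0,-0.033,30],[-109,95,0,-0.033,30]]';python3 - <<'E'
from go import *
st();go(*tw(-106),43,-1.416)
w=cam('wrist','w4')
import pickle; pickle.dump(w,open('w4.pkl','wb'))
E
```

```text
time: 9.0
eef_pos: [463.7, 132.7, 287.4]
tcp_rot: [2.08, 2.349, 0.009]
ft_force: [0.1, 0.6, -0.5]
gripper_width: 45.0
finger_force: 61.8
time: 9.6
eef_pos: [568.9, 36.5, 283.2]
tcp_rot: [-2.04, -2.387, 0.001]
ft_force: [-0.4, -0.1, 0.0]
gripper_width: 44.8
finger_force: 67.2
{'time': 9.6, 'eef_pos': [568.928, 36.451, 283.182], 'tcp_rot': [-2.04, -2.387, 0.001], 'ft_force': [-0.427, -0.103, 0.002], 'gripper_width': 44.835, 'joints': [0.222, 0.615, -0.49, 1.82, 0.385, 0.804, -0.307]}
row [-0.2  1.2 85.2] turn 0.002 from [568.9  36.5 283.2]
```

View pics/w4.png

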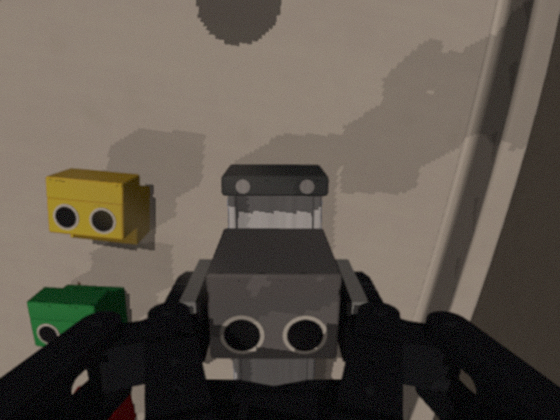

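Run:
```python
from go import *
import pickle; im,c=pickle.load(open('w4.pkl','rb'))
q=ray(c,[(222,182),(328,181),(222,194),(328,193)],44); 
b=ray(c,[(210,355),(340,355)],283.2-155+10)
f=ray(c,[(207,277),(337,277)],283.2-155+10)
s=bot.observe(); print(s['eef_pos'])
ax=np.array([np.cos(TRAY[2]),np.sin(TRAY[2])])
for k in(q,b,f):
    d=k[:,:2]-TRAY[:2]; print(np.c_[d@ax,d@[-ax[1],ax[0]]].round(1))
d=np.array(s['eef_pos'][:2])-TRAY[:2]; print(d@ax,d@[-ax[1],ax[0]])
```

```text
[568.87606287  36.75986829 283.36530582]
[[-133.7  -29.4]
 [-134.3   30. ]
 [-126.8  -29.6]
 [-127.4   30.3]]
[[-90.1 -23.1]
 [-90.2  23.4]]
[[-120.9  -22.4]
 [-121.    20.6]]
-106.40667897975854 -1.131809272827127
```

```bash
python3 -m crank '[[0,1,30,0,30],[0,1,55,0,30],[0,1,72,0,30],[0,1,80,0,30],[0,1,80,0,30]]';python3 -m crank '[[0,0,2,0,30],[0,0,4,0,30],[0,0,4,0,30]]'; python3 -m crank '[[1,0,0,0,30],[2,0,0,0,30],[2,0,0,0,30]]'; python3 -m crank '[[1,0,0,0,30],[2,0,0,0,30],[2,0,0,0,30]]'
```

```text
time: 10.15
eef_pos: [570.3, 36.2, 203.0]
tcp_rot: [-2.041, -2.387, 0.002]
ft_force: [-0.9, 0.5, -0.6]
gripper_width: 45.3
finger_force: 67.3
time: 10.45
eef_pos: [571.1, 35.6, 200.2]
tcp_rot: [2.042, 2.386, 0.001]
ft_force: [-0.0, 0.1, -0.5]
gripper_width: 44.6
finger_force: 67.3
time: 10.75
eef_pos: [570.8, 37.6, 200.1]
tcp_rot: [2.042, 2.386, 0.001]
ft_force: [-1.4, -0.8, 2.6]
gripper_width: 44.9
finger_force: 67.7
time: 11.05
eef_pos: [570.6, 39.3, 200.1]
tcp_rot: [2.042, 2.386, 0.0]
ft_force: [-0.4, -3.1, 5.6]
gripper_width: 45.1
finger_force: 68.1
```

```bash
python3 -m crank '[[1,0,0,0,30],[1,0,0,0,30],[1,0,0,0,30]]'; python3 -m crank '[[1,0,0,0,30],[1,0,0,0,30],[1,0,0,0,30]]'
```

```text
time: 11.35
eef_pos: [570.5, 40.3, 200.1]
tcp_rot: [2.042, 2.386, 0.0]
ft_force: [-0.2, -2.7, 5.9]
gripper_width: 45.1
finger_force: 68.2
time: 11.65
eef_pos: [570.4, 40.8, 200.1]
tcp_rot: [2.043, 2.385, -0.0]
ft_force: [0.4, -3.8, 5.6]
gripper_width: 44.9
finger_force: 68.2
```

```bash
python3 -m crank '[[1,0,0,0,30],[1,0,0,0,30],[1,0,0,0,30]]'; python3 -m crank '[[1,0,0,0,30],[1,0,0,0,30],[1,0,0,0,30]]'
```

```text
time: 11.95
eef_pos: [570.4, 41.0, 200.1]
tcp_rot: [2.042, 2.384, -0.002]
ft_force: [0.7, -6.0, 6.5]
gripper_width: 44.7
finger_force: 68.2
time: 12.25
eef_pos: [570.4, 41.2, 200.1]
tcp_rot: [2.042, 2.383, -0.003]
ft_force: [0.9, -7.8, 5.5]
gripper_width: 44.7
finger_force: 68.2
```

```bash
python3 -m crank '[[-1,0,0,0,30],[-1,0,0,0,70],[-1,0,0,0,70],[-1,0,0,0,85],[-1,0,-40,0,85],[-1,0,-90,0,85],[-1,0,-100,0,85]]'; python3 -c "
from go import *
go(460,-295,145,-1.55)"
```

```text
time: 12.95
eef_pos: [571.5, 43.8, 304.5]
tcp_rot: [2.039, 2.384, 0.01]
ft_force: [0.2, 0.1, 0.9]
gripper_width: 84.7
finger_force: 0.0
row [-317.4 -162.7    3.1] turn 0.135 from [571.5  43.8 304.5]
```

```bash
python3 -m crank '[[-45,-23,0,0.02,85],[-90,-46,0,0.04,85],[-135,-69,0,0.06,85],[-180,-92,0,0.08,85],[-225,-115,0,0.1,85],[-270,-138,0,0.12,85],[-317,-163,0,0.135,85],[-317,-163,0,0.135,85]]'
python3 - <<'E'
from go import *
from fit import *
cam('wrist'); cam('wrist'); w=cam('wrist','w5'); st()
b=cam('side'); a=cam('scene')
import pickle; pickle.dump([a,b,w],open('c5.pkl','wb'))
for n,p in dict(blue=(460,-245),red=(454,-149)).items():
  for v in([w],[b],[a]):
    r=fit(n,v,(*p,-1.5)); print(n,r[0].round(3),round(r[1],3))
E
```

```text
time: 13.75
eef_pos: [454.3, -302.4, 298.9]
tcp_rot: [2.21, 2.232, -0.006]
ft_force: [0.1, -0.6, 0.4]
gripper_width: 85.1
finger_force: 0.0
{'time': 13.9, 'eef_pos': [457.736, -295.239, 299.321], 'tcp_rot': [-2.199, -2.243, -0.001], 'ft_force': [-0.264, 1.297, -0.111], 'gripper_width': 84.67, 'joints': [0.833, 0.543, -0.445, 1.88, 0.318, 0.789, 0.237]}
blue [ 458.294 -245.596   -1.701] 0.274
blue [ 458.551 -245.311   -1.562] 0.187
blue [ 453.822 -246.27    -1.583] 0.14
red [ 454.502 -147.66    -1.342] 0.037
red [ 455.896 -151.034   -1.507] 0.452
red [ 450.443 -149.491   -1.3  ] 0.078
```

View pics/w5.png

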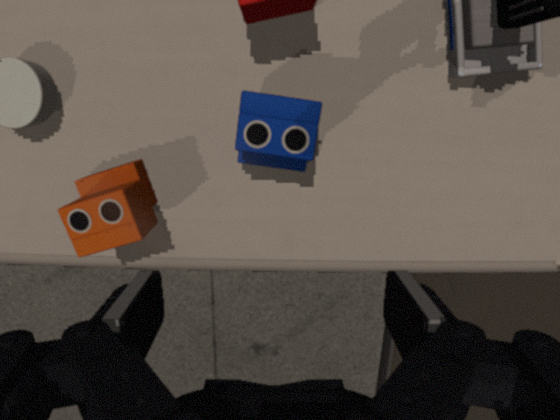

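```bash
cat >> go.py <<'E'
def wells(c,uv,z=50):
    q=ray(c,uv,z)[:,:2]; o=q.mean(0); d=q[1]-q[0]; yaw=np.arctan2(d[1],d[0])-np.pi/2
    g=o-7*np.array([np.cos(yaw),np.sin(yaw)]); print('origin',o.round(1),'yaw',round(yaw,3),'sep',np.linalg.norm(d).round(1),'grasp',g.round(1)); return g[0],g[1],yaw
E
python3 - <<'E'
from go import *
import pickle
c=pickle.load(open('c3.pkl','rb'))[2]; wells(c[1],[(274,113),(314,112)]); wells(c[1],[(254,270.5),(289,272)])
w=pickle.load(open('c5.pkl','rb'))[2]
x,y,t=wells(w[1],[(257,133.5),(295.5,139)]); go(x,y,105,t); go(x,y,40,t)
E
```

```text
origin [463.6 125.1] yaw -1.439 sep 22.5 grasp [462.7 132. ]
origin [461.   27.2] yaw -1.514 sep 22.1 grasp [460.6  34.2]
origin [ 458.2 -245.2] yaw -1.696 sep 22.1 grasp [ 459.1 -238.3]
row [55.3  1.8 39.6] turn 0.148 from [ 458.6 -293.7  299.6]
row [ 55.2   1.8 104.6] turn 0.148 from [ 458.6 -293.7  299.6]
```

```bash
python3 -m crank '[[28,1,20,0.07,85],[55,2,40,0.148,85],[55,2,40,0.148,85],[55,2,75,0.148,85],[55,2,104.5,0.148,85],[55,2,104.5,0.148,85],[55,2,104.5,0.148,85],[55,2,104.5,0.148,30]]';python3 -m crank '[[0,0,0,0,30],[0,0,0,0,30],[0,0,0,0,30],[0,0,0,0,30],[0,0,0,0,30],[0,0,0,0,30]]';python3 -m crank '[[0,0,-30,0,30],[0,0,-60,0,30],[0,0,-105,0,30],[0,0,-105,0,30],[0,0,-105,0,30]]';python3 -c "
from go import *
go(*tw(-72),145,-1.416)"
```

```text
time: 14.8
eef_pos: [459.6, -240.6, 196.7]
tcp_rot: [2.356, 2.075, 0.002]
ft_force: [0.4, -0.1, 0.5]
gripper_width: 73.0
finger_force: 0.0
time: 15.4
eef_pos: [459.1, -241.0, 196.6]
tcp_rot: [2.358, 2.073, 0.001]
ft_force: [-1.3, 0.8, 8.7]
gripper_width: 45.1
finger_force: 61.3
time: 15.9
eef_pos: [458.8, -241.1, 301.5]
tcp_rot: [2.357, 2.072, 0.001]
ft_force: [-0.4, 0.0, -1.4]
gripper_width: 45.0
finger_force: 61.6
row [257.   84.3   1.4] turn -0.283 from [ 458.8 -241.1  301.5]
```

```bash
python3 -m crank '[[42,14,0,-0.05,30],[84,28,0,-0.1,30],[127,42,0,-0.15,30],[170,56,0,-0.2,30],[212,70,0,-0.25,30],[254,84,0,-0.283,30],[254,84,0,-0.283,30],[254,84,0,-0.283,30]]';python3 -m crank '[[0,0,0,0,30],[0,0,0,0,30],[0,0,0,0,30]]'
python3 - <<'E'
from go import *
st();go(*tw(-69.6,0.8),50,-1.416)
w=cam('wrist','w6')
import pickle; pickle.dump(w,open('w6.pkl','wb'))
E
```

```text
time: 16.7
eef_pos: [573.9, 1.6, 298.8]
tcp_rot: [-2.039, -2.388, 0.002]
ft_force: [-0.5, -0.5, -1.5]
gripper_width: 44.9
finger_force: 61.7
time: 17.0
eef_pos: [574.0, -1.0, 300.0]
tcp_rot: [2.045, 2.385, -0.001]
ft_force: [0.1, -0.1, -0.4]
gripper_width: 45.3
finger_force: 61.7
{'time': 17.0, 'eef_pos': [573.997, -0.974, 299.954], 'tcp_rot': [2.045, 2.385, -0.001], 'ft_force': [0.117, -0.131, -0.405], 'gripper_width': 45.285, 'joints': [0.298, 0.597, -0.505, 1.801, 0.375, 0.84, -0.235]}
row [ 1.3  2.8 95. ] turn -0.002 from [574.  -1. 300.]
```

View pics/w6.png

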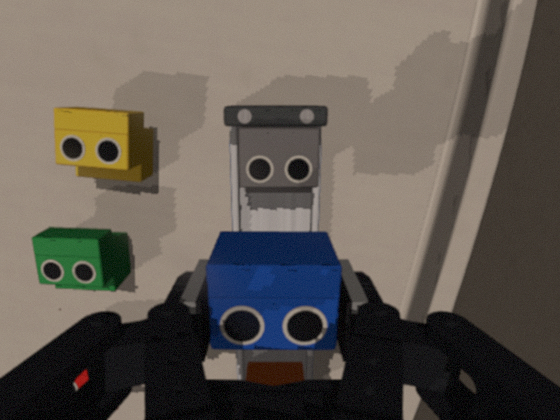

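```bash
cat >> go.py <<'E'
def tr(p):
    d=np.array(p)[:2]-TRAY[:2]; ax=np.array([np.cos(TRAY[2]),np.sin(TRAY[2])]); return (d@ax).round(1),(d@[-ax[1],ax[0]]).round(1)
def tcp(): return tr(bot.observe()['eef_pos'])
E
python3 - <<'E'
from go import *
import pickle; im,c=pickle.load(open('w6.pkl','rb'))
for n,uv,z in [('grey',[(259.5,169.5),(298,168.5)],55),('blue',[(241,325),(304.5,325.5)],300-146.6),('yel',[(72,148),(107,150)],50),('gr',[(52,271),(84,271)],50)]:
    print(n); wells(c,uv,z); print(tr(ray(c,uv,z).mean(0)))
print(tcp())
E
```

```text
grey
origin [572.6  32.8] yaw -1.392 sep 21.9 grasp [571.4  39.7]
(np.float64(-101.9), np.float64(2.0))
blue
origin [575.3  -5.5] yaw -1.428 sep 22.2 grasp [574.3   1.4]
(np.float64(-63.6), np.float64(-1.3))
yel
origin [460.6  27.5] yaw -1.49 sep 21.6 grasp [460.1  34.5]
(np.float64(-114.0), np.float64(-109.5))
gr
origin [447.2 -54.2] yaw -1.398 sep 22.4 grasp [446.  -47.3]
(np.float64(-35.3), np.float64(-135.4))
(np.float64(-68.6), np.float64(-1.8))
```

```bash
python3 -m crank '[[0,2.5,30,0,30],[0,2.5,60,0,30],[0,2.5,85,0,30],[0,2.5,94,0,30],[0,2.5,94,0,30]]';python3 -m crank '[[0,0,2,0,30],[0,0,4,0,30],[0,0,4,0,30]]'; python3 -m crank '[[1,0,0,0,30],[2,0,0,0,30],[3,0,0,0,30],[3,0,0,0,30]]'; python3 -m crank '[[1,0,0,0,30],[1,0,0,0,30],[1,0,0,0,30]]';  python3 -m crank '[[1,0,0,0,30],[1,0,0,0,30],[1,0,0,0,30]]'; python3 -c "
from go import *
print(tcp())"
```

```text
time: 17.55
eef_pos: [576.2, 0.5, 205.3]
tcp_rot: [-2.042, -2.385, 0.002]
ft_force: [-0.4, 0.4, 0.2]
gripper_width: 45.5
finger_force: 61.7
time: 17.85
eef_pos: [577.1, 0.7, 202.9]
tcp_rot: [2.042, 2.386, 0.001]
ft_force: [-0.4, -0.7, -0.5]
gripper_width: 45.2
finger_force: 61.7
time: 18.25
eef_pos: [576.5, 4.1, 202.4]
tcp_rot: [2.042, 2.387, 0.001]
ft_force: [-0.3, 0.1, -0.3]
gripper_width: 45.3
finger_force: 61.7
time: 18.55
eef_pos: [576.4, 4.3, 202.3]
tcp_rot: [2.043, 2.386, -0.0]
ft_force: [1.3, -3.6, 0.3]
gripper_width: 44.7
finger_force: 61.7
time: 18.85
eef_pos: [576.4, 4.5, 202.3]
tcp_rot: [2.043, 2.385, -0.002]
ft_force: [1.0, -5.0, 1.6]
gripper_width: 44.7
finger_force: 61.8
(np.float64(-73.4), np.float64(1.3))
```

```bash
python3 -m crank '[[-1.5,0,0.5,0,30],[-1.5,0,1.2,0,30],[-1.5,0,1.2,0,30]]'; python3 -m crank '[[0,0,0,0,70],[0,0,0,0,70],[0,0,0,0,85],[0,0,-40,0,85],[0,0,-80,0,85],[0,0,-98,0,85],[0,0,-98,0,85]]'; python3 -c "
from go import *
go(458,-15,145,-1.5)"
```

```text
time: 19.15
eef_pos: [576.3, 4.2, 201.6]
tcp_rot: [2.043, 2.386, -0.001]
ft_force: [-1.5, -2.7, 7.9]
gripper_width: 45.2
finger_force: 62.6
time: 19.85
eef_pos: [577.4, 4.8, 301.8]
tcp_rot: [2.04, 2.384, 0.006]
ft_force: [0.6, -0.5, -0.7]
gripper_width: 85.0
finger_force: 0.0
row [  -1.1 -121.     1.2] turn 0.084 from [577.4   4.8 301.8]
```

```bash
cat >> go.py <<'E'
from fit import HUE
def rawmask(im,n):
    h=cv2.cvtColor(im,cv2.COLOR_RGB2HSV).astype(int); H,S,V=h[...,0],h[...,1],h[...,2]
    if n=='grey': return ((S<60)&(V>40)&(V<115)).astype(np.uint8)
    m=((H<6)|(H>172)) if n=='red' else (H>=HUE[n][0])&(H<=HUE[n][1])
    return (m&(S>110)&(V>40)).astype(np.uint8)
def findw(im,n,near=None):
    "well centres (left,right) by ellipse rings: dark blobs ringed by white, next to block colour"
    m=rawmask(im,n); g=cv2.cvtColor(im,cv2.COLOR_RGB2GRAY); out=[]
    nb,lab,stt,cen=cv2.connectedComponentsWithStats((g<50).astype(np.uint8))
    for i in range(1,nb):
        x,y,w,h,A=stt[i]
        if not(60<A<1800 and .6<w/h<1.6 and A/(w*h)>.65): continue
        r=(w+h)/4; cc=np.zeros(g.shape,np.uint8); cv2.circle(cc,tuple(cen[i].round().astype(int)),int(r*2.1)+1,1,2)
        f=m[cc>0].mean()
        if f>.5 and (near is None or np.hypot(*(cen[i]-near))<60): out.append((cen[i].round(1),A,f))
    out.sort(key=lambda o:o[0][0]); return out
E
python3 - <<'E'
from go import *
for f,n in [('w3','yellow'),('w3','grey'),('w5','blue'),('w6','yellow'),('w6','green'),('w6','grey'),('w2','red'),('w1','green'),('w1','red')]:
    im=cv2.imread(f'pics/{f}.png')[:,:,::-1].copy(); print(f,n,[(o[0].tolist(),o[1],round(o[2],2)) for o in findw(im,n)])
E
python3 -m crank '[[0,-40,0,0.03,85],[0,-80,0,0.06,85],[-1,-121,0,0.084,85],[-1,-121,0,0.084,85],[-1,-121,0,0.084,85],[-1,-121,0,0.084,85]]'
python3 - <<'E'
from go import *
cam('wrist'); cam('wrist'); w=cam('wrist','w7')
print(findw(w[0],'yellow')); o=findw(w[0],'yellow')
if len(o)==2:
    x,y,t=wells(w[1],[o[0][0],o[1][0]]); go(x,y,105,t); go(x,y,40,t)
E
```

```text
w3 yellow [([253.7, 270.2], np.int32(245), np.float64(0.71)), ([288.6, 271.8], np.int32(246), np.float64(0.67))]
w3 grey [([274.6, 113.3], np.int32(342), np.float64(0.81)), ([313.9, 112.9], np.int32(352), np.float64(0.83))]
w5 blue [([256.8, 133.8], np.int32(337), np.float64(0.84)), ([295.2, 139.3], np.int32(334), np.float64(0.84))]
w6 yellow [([71.9, 147.5], np.int32(262), np.float64(0.77)), ([107.7, 150.8], np.int32(285), np.float64(1.0))]
w6 green [([51.7, 270.3], np.int32(194), np.float64(0.66)), ([83.5, 272.0], np.int32(194), np.float64(0.91))]
w6 grey [([259.3, 168.9], np.int32(311), np.float64(0.97)), ([298.0, 168.9], np.int32(317), np.float64(0.93))]
w2 red [([28.5, 243.2], np.int32(304), np.float64(0.96))]
w1 green [([152.3, 144.5], np.int32(123), np.float64(0.76)), ([177.5, 143.6], np.int32(122), np.float64(0.81))]
w1 red [([158.1, 248.8], np.int32(88), np.float64(0.9)), ([181.3, 246.1], np.int32(93), np.float64(1.0))]
time: 20.45
eef_pos: [457.9, -15.1, 298.9]
tcp_rot: [2.141, 2.299, 0.002]
ft_force: [0.6, 0.5, 1.0]
gripper_width: 85.3
finger_force: 0.0
[(array([262.6, 153.7]), np.int32(322), np.float64(0.8674418604651163)), (array([301.1, 154.3]), np.int32(330), np.float64(0.8325581395348837))]
origin [460.8  27.4] yaw -1.515 sep 22.1 grasp [460.5  34.3]
row [49.1  6.1 38.9] turn 0.016 from [457.8 -15.  298.9]
row [ 49.    6.1 103.9] turn 0.016 from [457.8 -15.  298.9]
```

```bash
python3 -m crank '[[25,3,20,0,85],[49,6,40,0.016,85],[49,6,40,0.016,85],[49,6,75,0.016,85],[49,6,104,0.016,85],[49,6,104,0.016,85],[49,6,104,0.016,85],[49,6,104,0.016,30]]';python3 -m crank '[[0,0,0,0,30],[0,0,0,0,30],[0,0,0,0,30],[0,0,0,0,30],[0,0,0,0,30],[0,0,0,0,30]]';python3 -m crank '[[0,0,-30,0,30],[0,0,-60,0,30],[0,0,-105,0,30],[0,0,-105,0,30],[0,0,-105,0,30]]';python3 -c "
from go import *
go(*tw(-37.5),145,-1.416)"
```

```text
time: 21.4
eef_pos: [460.2, 33.9, 196.3]
tcp_rot: [2.159, 2.28, 0.003]
ft_force: [-0.3, 0.2, 0.2]
gripper_width: 73.2
finger_force: 0.0
time: 22.0
eef_pos: [459.9, 33.9, 196.2]
tcp_rot: [2.159, 2.28, 0.002]
ft_force: [-1.5, 0.8, 9.7]
gripper_width: 45.3
finger_force: 60.7
time: 22.5
eef_pos: [459.6, 33.7, 301.1]
tcp_rot: [2.159, 2.279, 0.002]
ft_force: [-0.6, -0.3, -0.8]
gripper_width: 44.9
finger_force: 62.1
row [-71.3 117.3   1.4] turn -0.1 from [459.6  33.7 301.1]
```

```bash
cat >> go.py <<'E'
def rel(prev,held,zt):
    cam('wrist'); im,c=cam('wrist'); print('tcp',tcp(),bot.observe()['gripper_width'].round(1) if hasattr(bot.observe()['gripper_width'],'round') else '')
    for n,z in((prev,55),(held,bot.observe()['eef_pos'][2]-zt+50)):
        o=findw(im,n); print(n,[k[0].tolist() for k in o])
        if len(o)>=2: uv=[o[0][0],o[1][0]]; wells(c,uv,z); print('tray',tr(ray(c,uv,z).mean(0)))
E
python3 -m crank '[[-24,40,0,-0.03,30],[-48,80,0,-0.06,30],[-71,117,0,-0.1,30],[-71,117,0,-0.1,30],[-71,117,0,-0.1,30],[-71,117,0,-0.1,30],[-71,117,0,-0.1,30]]'
python3 - <<'E'
from go import *
rel('blue','yellow',196.2); go(*tw(-37.5,0.8),50,-1.416)
E
```

```text
time: 23.2
eef_pos: [579.0, -29.6, 299.5]
tcp_rot: [-2.04, -2.387, 0.002]
ft_force: [-0.4, 0.4, -1.0]
gripper_width: 45.1
finger_force: 62.0
tcp (np.float64(-38.9), np.float64(-1.0)) 
blue [[258.7, 177.2], [297.3, 177.4]]
origin [ 5.779e+02 -5.000e-01] yaw -1.42 sep 22.1 grasp [576.9   6.4]
tray (np.float64(-68.2), np.float64(2.1))
yellow [[241.0, 330.7], [304.6, 330.8]]
origin [580.7 -36.1] yaw -1.416 sep 22.3 grasp [579.6 -29.1]
tray (np.float64(-32.6), np.float64(-0.7))
row [-1.4  1.9 94.9] turn 0.001 from [579.4 -29.9 299.9]
```

```bash
python3 -m crank '[[-2,2.3,30,0,30],[-2,2.3,60,0,30],[-2,2.3,85,0,30],[-2,2.3,94,0,30],[-2,2.3,94,0,30]]';python3 -m crank '[[0,0,2,0,30],[0,0,4,0,30],[0,0,4,0,30]]'; python3 -m crank '[[1,0,0,0,30],[2,0,0,0,30],[2,0,0,0,30]]'; python3 -m crank '[[1,0,0,0,30],[1,0,0,0,30],[1,0,0,0,30]]';  python3 -m crank '[[1,0,0,0,30],[1,0,0,0,30],[1,0,0,0,30]]'; python3 -c "
from go import *
print(tcp())"
```

```text
time: 23.8
eef_pos: [582.0, -31.9, 205.2]
tcp_rot: [-2.041, -2.386, 0.002]
ft_force: [-0.6, -0.4, -0.3]
gripper_width: 45.1
finger_force: 62.0
time: 24.1
eef_pos: [582.4, -32.2, 202.5]
tcp_rot: [2.043, 2.387, -0.001]
ft_force: [-4.0, -0.0, 1.9]
gripper_width: 45.1
finger_force: 62.5
time: 24.4
eef_pos: [582.3, -30.6, 202.1]
tcp_rot: [2.043, 2.386, -0.001]
ft_force: [-2.2, -2.5, 0.2]
gripper_width: 44.8
finger_force: 62.4
time: 24.7
eef_pos: [582.1, -29.3, 201.9]
tcp_rot: [-2.043, -2.386, 0.001]
ft_force: [-3.2, -2.9, -0.3]
gripper_width: 44.8
finger_force: 62.4
time: 25.0
eef_pos: [581.9, -28.1, 201.8]
tcp_rot: [-2.042, -2.387, 0.0]
ft_force: [-3.7, -3.1, -1.8]
gripper_width: 45.4
finger_force: 62.3
(np.float64(-40.3), np.float64(1.7))
```

```bash
python3 -m crank '[[0,-1,0,0,30],[1,-1,0,0,30],[1,-1,0,0,30]]'; python3 -m crank '[[1,0,0,0,30],[1,0,0,0,30],[1,0,0,0,30]]';  python3 -m crank '[[1,0,0,0,30],[1,0,0,0,30],[1,0,0,0,30]]'; python3 -c "
from go import *
print(tcp())"
```

```text
time: 25.3
eef_pos: [581.4, -27.4, 202.2]
tcp_rot: [2.042, 2.386, 0.001]
ft_force: [-0.4, -3.8, -2.5]
gripper_width: 44.9
finger_force: 62.0
time: 25.6
eef_pos: [581.3, -27.3, 202.3]
tcp_rot: [2.042, 2.385, 0.0]
ft_force: [0.6, -4.8, -0.6]
gripper_width: 45.2
finger_force: 62.2
time: 25.9
eef_pos: [581.3, -27.1, 202.4]
tcp_rot: [2.042, 2.384, -0.001]
ft_force: [0.7, -6.8, -1.0]
gripper_width: 44.8
finger_force: 62.2
(np.float64(-41.4), np.float64(1.3))
```

Closed. Lower, release, and go look at green.

```bash
python3 -m crank '[[-2,0,0.5,0,30],[-2,0,1.2,0,30],[-2,0,1.2,0,30]]'; python3 -m crank '[[0,0,0,0,70],[0,0,0,0,70],[0,0,0,0,85],[0,0,-40,0,85],[0,0,-80,0,85],[0,0,-98,0,85],[0,0,-98,0,85]]'; python3 -c "
from go import *
go(446,-95,145,-1.42)"
```

```text
time: 26.2
eef_pos: [581.4, -27.4, 201.3]
tcp_rot: [2.042, 2.386, 0.001]
ft_force: [-0.4, -3.9, 4.9]
gripper_width: 44.9
finger_force: 62.7
time: 26.9
eef_pos: [582.1, -26.7, 301.8]
tcp_rot: [2.04, 2.384, 0.006]
ft_force: [0.7, 0.1, -0.6]
gripper_width: 85.2
finger_force: 0.0
row [ -46.4 -145.1    1. ] turn 0.005 from [582.1 -26.7 301.8]
```

```bash
python3 -m crank '[[-16,-48,0,0,85],[-32,-96,0,0,85],[-46,-145,0,0,85],[-46,-145,0,0,85],[-46,-145,0,0,85],[-46,-145,0,0,85]]'
python3 - <<'E'
from go import *
cam('wrist'); cam('wrist'); w=cam('wrist','w8')
o=findw(w[0],'green'); print(o)
if len(o)==2:
    x,y,t=wells(w[1],[o[0][0],o[1][0]]); go(x,y,105,t); go(x,y,41,t)
E
```

```text
time: 27.5
eef_pos: [445.8, -94.6, 298.7]
tcp_rot: [2.042, 2.387, 0.002]
ft_force: [0.9, 0.8, -0.3]
gripper_width: 84.9
finger_force: 0.0
[(array([264.9, 158. ]), np.int32(332), np.float64(0.7162790697674418)), (array([303.3, 159.2]), np.int32(328), np.float64(0.7627906976744186))]
origin [447.2 -54.3] yaw -1.446 sep 22.1 grasp [446.3 -47.4]
row [46.3  7.8 38.7] turn 0.032 from [445.9 -94.4 298.7]
row [ 46.3   7.7 102.7] turn 0.032 from [445.9 -94.4 298.7]
```

```bash
python3 -m crank '[[23,4,20,0.02,85],[46,8,40,0.032,85],[46,8,40,0.032,85],[46,8,75,0.032,85],[46,8,103,0.032,85],[46,8,103,0.032,85],[46,8,103,0.032,85],[46,8,103,0.032,30]]';python3 -m crank '[[0,0,0,0,30],[0,0,0,0,30],[0,0,0,0,30],[0,0,0,0,30],[0,0,0,0,30],[0,0,0,0,30]]';python3 -c "
from go import *
print(tr((447.2,-54.3)),tcp())"; python3 -m crank '[[0,0,-30,0,30],[0,0,-60,0,30],[0,0,-105,0,30],[0,0,-105,0,30],[0,0,-105,0,30]]';python3 -c "
from go import *
go(*tw(-3.5,1),145,-1.416)"
```

```text
time: 28.45
eef_pos: [446.4, -48.5, 197.0]
tcp_rot: [2.08, 2.353, 0.002]
ft_force: [0.3, -0.3, -0.2]
gripper_width: 73.1
finger_force: 0.0
time: 29.05
eef_pos: [446.1, -48.6, 197.0]
tcp_rot: [2.08, 2.352, 0.001]
ft_force: [-1.2, 0.1, 9.2]
gripper_width: 44.7
finger_force: 60.8
(np.float64(-35.2), np.float64(-135.4)) (np.float64(-41.0), np.float64(-135.6))
time: 29.55
eef_pos: [445.7, -48.9, 301.9]
tcp_rot: [2.08, 2.351, 0.002]
ft_force: [-0.4, 0.5, -0.2]
gripper_width: 45.0
finger_force: 61.9
row [-32.8 138.1   2.3] turn -0.032 from [445.7 -48.9 301.9]
```

```bash
python3 -m crank '[[-11,46,0,-0.01,30],[-22,92,0,-0.02,30],[-34,138,0,-0.032,30],[-34,138,0,-0.032,30],[-34,138,0,-0.032,30],[-34,138,0,-0.032,30],[-34,138,0,-0.032,30]]'
python3 - <<'E'
from go import *
rel('yellow','green',197.0); go(*tw(-2.7,0.8),50,-1.416)
E
```

```text
time: 30.25
eef_pos: [585.5, -65.2, 300.2]
tcp_rot: [-2.041, -2.386, 0.002]
ft_force: [0.8, -0.3, -0.8]
gripper_width: 45.2
finger_force: 61.9
tcp (np.float64(-3.0), np.float64(-0.0)) 
yellow [[257.7, 173.4], [296.1, 173.5]]
origin [583.4 -34.1] yaw -1.419 sep 22.0 grasp [582.4 -27.2]
tray (np.float64(-34.1), np.float64(2.3))
green [[241.3, 327.6], [304.4, 327.6]]
origin [587.  -70.8] yaw -1.415 sep 22.2 grasp [586.  -63.9]
tray (np.float64(2.7), np.float64(0.2))
row [-0.2  0.9 95.7] turn 0.001 from [585.9 -65.3 300.7]
```

```bash
python3 -m crank '[[-1,1,30,0,30],[-1,1,60,0,30],[-1,1,85,0,30],[-1,1,94,0,30],[-1,1,94,0,30]]';python3 -m crank '[[0,0,2,0,30],[0,0,4,0,30],[0,0,4,0,30]]'; python3 -m crank '[[1,0,0,0,30],[2,0,0,0,30],[3,0,0,0,30],[3,0,0,0,30]]'; python3 -m crank '[[1,0,0,0,30],[1,0,0,0,30],[1,0,0,0,30]]';  python3 -m crank '[[1,0,0,0,30],[1,0,0,0,30],[1,0,0,0,30]]'; python3 -c "
from go import *
print(tcp())"
```

```text
time: 30.85
eef_pos: [587.1, -66.1, 206.0]
tcp_rot: [-2.041, -2.386, 0.002]
ft_force: [0.4, 0.2, -0.6]
gripper_width: 45.1
finger_force: 61.9
time: 31.15
eef_pos: [587.7, -66.3, 203.4]
tcp_rot: [2.043, 2.386, -0.001]
ft_force: [-3.0, -0.9, 1.2]
gripper_width: 44.9
finger_force: 62.2
time: 31.55
eef_pos: [587.3, -63.2, 202.8]
tcp_rot: [2.043, 2.387, -0.001]
ft_force: [-2.9, -1.6, -0.1]
gripper_width: 44.7
finger_force: 62.2
time: 31.85
eef_pos: [587.1, -62.2, 202.7]
tcp_rot: [-2.043, -2.387, 0.0]
ft_force: [-2.7, -2.2, -0.2]
gripper_width: 45.1
finger_force: 62.2
time: 32.15
eef_pos: [587.0, -61.8, 202.7]
tcp_rot: [2.043, 2.386, -0.001]
ft_force: [-2.7, -4.3, -1.0]
gripper_width: 45.1
finger_force: 62.1
(np.float64(-6.2), np.float64(1.6))
```

```bash
python3 -m crank '[[1,-1,0,0,30],[1,-1,0,0,30],[1,-1,0,0,30]]'; python3 -m crank '[[-1.5,0,0.7,0,30],[-1.5,0,1.4,0,30],[-1.5,0,1.4,0,30]]'; python3 -c "
from go import *
print(tcp())"; python3 -m crank '[[0,0,0,0,70],[0,0,0,0,70],[0,0,0,0,85],[0,0,-40,0,85],[0,0,-80,0,85],[0,0,-98,0,85],[0,0,-98,0,85]]'; python3 -c "
from go import *
go(454,-190,145,-1.38)"
```

```text
time: 32.45
eef_pos: [586.6, -61.6, 203.0]
tcp_rot: [2.042, 2.384, 0.0]
ft_force: [0.8, -6.3, -2.0]
gripper_width: 44.7
finger_force: 61.9
time: 32.75
eef_pos: [586.7, -61.9, 202.1]
tcp_rot: [2.042, 2.386, 0.001]
ft_force: [-1.8, -3.3, 4.8]
gripper_width: 45.2
finger_force: 62.8
(np.float64(-6.2), np.float64(1.3))
time: 33.45
eef_pos: [587.5, -61.3, 302.5]
tcp_rot: [2.039, 2.384, 0.006]
ft_force: [0.0, -0.1, 0.0]
gripper_width: 85.0
finger_force: 0.0
row [-106.5 -151.8    1.6] turn -0.035 from [587.5 -61.3 302.5]
```

```bash
python3 -m crank '[[-27,-38,0,0,85],[-54,-76,0,0,85],[-80,-114,0,-0.03,85],[-106,-152,0,-0.03,85],[-106,-152,0,-0.03,85],[-106,-152,0,-0.03,85],[-106,-152,0,-0.03,85]]'
python3 - <<'E'
from go import *
cam('wrist'); cam('wrist'); w=cam('wrist','w9')
o=findw(w[0],'red'); print(o)
if len(o)==2:
    x,y,t=wells(w[1],[o[0][0],o[1][0]]); go(x,y,105,t); go(x,y,41,t)
E
```

```text
time: 34.15
eef_pos: [453.1, -189.0, 299.1]
tcp_rot: [-2.005, -2.419, -0.002]
ft_force: [0.7, -0.8, 0.2]
gripper_width: 84.9
finger_force: 0.0
[(array([266.6, 159.3]), np.int32(325), np.float64(0.9)), (array([304.9, 157.8]), np.int32(332), np.float64(0.8209302325581396))]
origin [ 454.1 -148.6] yaw -1.344 sep 22.1 grasp [ 452.5 -141.8]
row [46.3  8.1 39.3] turn -0.039 from [ 453.2 -188.8  299.3]
row [ 46.3   8.  103.3] turn -0.039 from [ 453.2 -188.8  299.3]
```

```bash
python3 -m crank '[[21,4,20,-0.02,85],[42,8,40,-0.039,85],[42,8,40,-0.039,85],[42,8,75,-0.039,85],[42,8,103,-0.039,85],[42,8,103,-0.039,85],[42,8,103,-0.039,85],[42,8,103,-0.039,30]]';python3 -m crank '[[0,0,0,0,30],[0,0,0,0,30],[0,0,0,0,30],[0,0,0,0,30],[0,0,0,0,30],[0,0,0,0,30]]';python3 -c "
from go import *
print(tr((454.1,-148.6)),tcp())"; python3 -m crank '[[0,0,-30,0,30],[0,0,-60,0,30],[0,0,-105,0,30],[0,0,-105,0,30],[0,0,-105,0,30]]';python3 -c "
from go import *
go(*tw(34,1),145,-1.416)"
```

```text
time: 35.1
eef_pos: [453.4, -147.4, 197.7]
tcp_rot: [1.958, 2.454, 0.001]
ft_force: [0.1, -0.6, 0.7]
gripper_width: 72.8
finger_force: 0.0
time: 35.7
eef_pos: [453.0, -147.5, 197.6]
tcp_rot: [1.958, 2.454, 0.0]
ft_force: [-0.9, -0.5, 9.0]
gripper_width: 44.9
finger_force: 61.4
(np.float64(59.0), np.float64(-143.1)) (np.float64(57.8), np.float64(-144.0))
time: 36.2
eef_pos: [452.6, -147.7, 302.5]
tcp_rot: [1.958, 2.453, 0.0]
ft_force: [0.5, -0.4, -0.9]
gripper_width: 45.1
finger_force: 61.6
row [ 13.9 146.7   2.8] turn 0.069 from [ 452.6 -147.7  302.5]
```

```bash
python3 -m crank '[[4,48,0,0.02,30],[8,96,0,0.04,30],[12,146,0,0.069,30],[12,146,0,0.069,30],[12,146,0,0.069,30],[12,146,0,0.069,30],[12,146,0,0.069,30]]'
python3 - <<'E'
from go import *
rel('green','red',197.6); go(*tw(35.7,0.8),50,-1.416)
cam('wrist','w10')
E
```

```text
time: 36.9
eef_pos: [590.9, -104.1, 300.7]
tcp_rot: [-2.043, -2.385, 0.003]
ft_force: [-0.2, -0.6, -0.2]
gripper_width: 44.8
finger_force: 61.8
tcp (np.float64(36.1), np.float64(-0.7)) 
green [[258.5, 164.1], [297.2, 164.3]]
origin [588.6 -67.8] yaw -1.423 sep 22.1 grasp [587.6 -60.8]
tray (np.float64(-0.1), np.float64(2.2))
red [[241.4, 314.7], [304.5, 314.5]]
origin [ 591.7 -104.9] yaw -1.413 sep 22.0 grasp [590.6 -98. ]
tray (np.float64(37.1), np.float64(-0.4))
row [ 0.4  1.6 96.2] turn -0.001 from [ 591.3 -103.9  301.2]
```

View pics/w10.png

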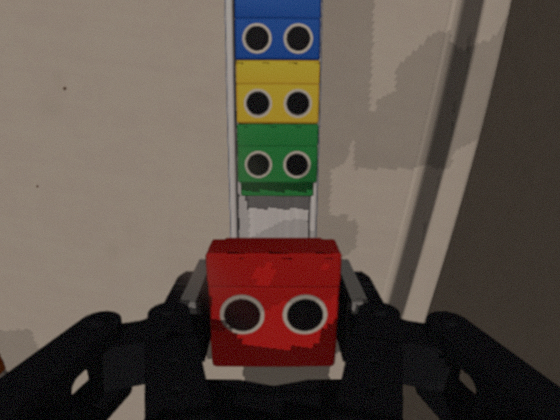

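```bash
python3 -m crank '[[-0.5,1.3,30,0,30],[-0.5,1.3,60,0,30],[-0.5,1.3,85,0,30],[-0.5,1.3,94,0,30],[-0.5,1.3,94,0,30]]';python3 -m crank '[[0,0,2,0,30],[0,0,4,0,30],[0,0,4,0,30]]'; python3 -m crank '[[1,0,0,0,30],[2,0,0,0,30],[2,0,0,0,30]]'; python3 -m crank '[[1,0,0,0,30],[1,0,0,0,30],[1,0,0,0,30]]';  python3 -m crank '[[1,0,0,0,30],[1,0,0,0,30],[1,0,0,0,30]]'; python3 -c "
from go import *
print(tcp())"
```

```text
time: 37.55
eef_pos: [592.9, -103.6, 206.5]
tcp_rot: [-2.042, -2.385, 0.002]
ft_force: [-0.3, -0.5, -0.1]
gripper_width: 45.0
finger_force: 61.8
time: 37.85
eef_pos: [593.4, -103.7, 204.0]
tcp_rot: [2.043, 2.386, -0.001]
ft_force: [-4.2, -0.7, 0.4]
gripper_width: 44.8
finger_force: 62.2
time: 38.15
eef_pos: [593.1, -101.8, 203.5]
tcp_rot: [2.043, 2.386, -0.001]
ft_force: [-2.7, -2.2, 1.6]
gripper_width: 45.0
finger_force: 62.2
time: 38.45
eef_pos: [593.0, -100.6, 203.3]
tcp_rot: [-2.043, -2.387, 0.0]
ft_force: [-2.2, -2.0, -0.0]
gripper_width: 44.9
finger_force: 62.1
time: 38.75
eef_pos: [592.9, -100.1, 203.3]
tcp_rot: [2.043, 2.386, -0.001]
ft_force: [-2.5, -4.2, 0.3]
gripper_width: 44.9
finger_force: 62.0
(np.float64(32.5), np.float64(1.5))
```

```bash
python3 -m crank '[[0,-1,0,0,30],[-0.5,-1,0.7,0,30],[-0.5,-1,1.4,0,30],[-0.5,-1,1.4,0,30]]'; python3 -c "
from go import *
print(tcp())"; python3 -m crank '[[0,0,0,0,70],[0,0,0,0,70],[0,0,0,0,85],[0,0,-40,0,85],[0,0,-80,0,85],[0,0,-80,0,85],[0,0,-80,0,85]]'; python3 -c "
from go import *
s=cam('scene','s11'); go(*tw(95,-0.5),110,-1.416)"
```

```text
time: 39.15
eef_pos: [592.6, -100.2, 202.7]
tcp_rot: [2.042, 2.386, 0.001]
ft_force: [-1.8, -3.0, 5.2]
gripper_width: 45.0
finger_force: 62.8
(np.float64(32.6), np.float64(1.1))
time: 39.85
eef_pos: [592.3, -99.8, 282.8]
tcp_rot: [2.041, 2.386, 0.002]
ft_force: [-0.5, -0.2, 0.8]
gripper_width: 85.6
finger_force: 0.0
row [-62.8  -0.9  16.6] turn 0.001 from [591.8 -99.9 281.6]
```

```bash
python3 -m crank '[[-30,-1,8,0,85],[-63,-1,17,0,85],[-63,-1,17,0,85],[-63,-1,45,0,85],[-63,-1,69,0,85],[-63,-1,69,0,85],[-63,-1,69,0,85],[-63,-1,69,0,85]]'; python3 -m crank '[[0,0,0,0,5],[0,0,0,0,5],[0,0,0,0,5],[0,0,0,0,5],[0,0,0,0,5],[0,0,0,0,5],[0,0,0,0,5],[0,0,0,0,5]]'; python3 -c "
from go import *
print(tcp())"; python3 -m crank '[[1,0,0,0,5],[2,0,0,0,5],[3,0,0,0,5],[4,0,0,0,5],[5,0,0,0,5],[6,0,0,0,5],[6,0,0,0,5]]'; python3 -c "
from go import *
print(tcp())"
```

```text
time: 40.7
eef_pos: [601.2, -162.2, 213.9]
tcp_rot: [2.042, 2.387, 0.001]
ft_force: [0.7, 0.3, 0.2]
gripper_width: 84.9
finger_force: 0.0
time: 41.5
eef_pos: [600.2, -162.7, 213.3]
tcp_rot: [-2.043, -2.386, 0.002]
ft_force: [-4.0, 0.1, 5.1]
gripper_width: 17.5
finger_force: 58.9
(np.float64(95.5), np.float64(-0.9))
time: 42.2
eef_pos: [599.4, -157.5, 213.4]
tcp_rot: [2.044, 2.386, -0.003]
ft_force: [-4.1, -2.1, 4.9]
gripper_width: 17.2
finger_force: 58.9
(np.float64(90.3), np.float64(-0.9))
```

```bash
for i in 1 2 3 4; do python3 -m crank '[[1,0,0,0,5],[1,0,0,0,5],[1,0,0,0,5]]' | grep -E 'pos|ft'; done
```

```text
eef_pos: [599.2, -156.6, 213.4]
ft_force: [-4.2, -1.2, 4.7]
eef_pos: [599.1, -155.6, 213.4]
ft_force: [-3.8, -1.5, 6.0]
eef_pos: [598.9, -154.7, 213.4]
ft_force: [-3.3, -2.1, 5.8]
eef_pos: [598.8, -153.7, 213.4]
ft_force: [-2.3, -2.4, 5.7]
```

```bash
for i in 1 2 3; do python3 -m crank '[[1,0,0,0,5],[1,0,0,0,5],[1,0,0,0,5]]' | grep -E 'pos|ft'; done
```

```text
eef_pos: [598.7, -153.4, 213.4]
ft_force: [-3.3, -5.7, 4.7]
eef_pos: [598.6, -153.2, 213.4]
ft_force: [-2.8, -5.9, 4.6]
eef_pos: [598.6, -153.1, 213.4]
ft_force: [-1.6, -8.5, 3.2]
```

```bash
for i in 1 2; do python3 -m crank '[[1,0,0,0,5],[1,0,0,0,5],[1,0,0,0,5]]' | grep -E 'pos|ft'; done
```

```text
eef_pos: [598.5, -152.9, 213.4]
ft_force: [-0.3, -9.6, 3.8]
eef_pos: [598.4, -152.7, 213.4]
ft_force: [0.2, -12.6, 2.2]
```

```bash
python3 -m crank '[[0,0,0,0,5],[0,0,0,0,5],[-1.5,0,0,0,5],[-3,0,0,0,5],[-3,0,0,0,5]]'; python3 -m crank '[[0,0,0,0,85],[0,0,0,0,85],[0,0,0,0,85],[0,0,-40,0,85],[0,0,-85,0,85],[-40,0,-105,0,85],[-60,0,-105,0,85],[-60,0,-105,0,85]]'
python3 - <<'E'
from go import *
cam('wrist'); w=cam('wrist'); a=cam('scene'); b=cam('side'); st()
for n in('grey','blue','yellow','green','red'):
    o=findw(w[0],n)
    if len(o)>=2: uv=[o[0][0],o[1][0]]; q=ray(w[1],uv,55); print(n,tr(q.mean(0)),np.arctan2(*(q[1]-q[0])[[1,0]])-np.pi/2)
f=lambda i:cv2.resize(i,(400,300))
cv2.imwrite('pics/fin.png',np.vstack([np.hstack([f(w[0]),f(b[0][150:330,190:430])]),np.hstack([f(a[0][165:300,200:380]),f(a[0])])])[:,:,::-1])
E
```

```text
time: 45.4
eef_pos: [598.7, -153.3, 213.4]
tcp_rot: [2.044, 2.383, -0.005]
ft_force: [-2.2, -6.4, 4.7]
gripper_width: 17.4
finger_force: 59.0
time: 46.2
eef_pos: [608.1, -214.0, 318.6]
tcp_rot: [2.047, 2.379, -0.002]
ft_force: [1.0, -0.3, -0.9]
gripper_width: 85.0
finger_force: 0.0
{'time': 46.4, 'eef_pos': [608.054, -208.204, 317.456], 'tcp_rot': [-2.039, -2.388, -0.001], 'ft_force': [-0.197, -0.134, 0.514], 'gripper_width': 84.605, 'joints': [0.621, 0.684, -0.532, 1.602, 0.398, 0.967, 0.115]}
red (np.float64(33.6), np.float64(2.2)) -1.4186415759922295
```

View pics/fin.png

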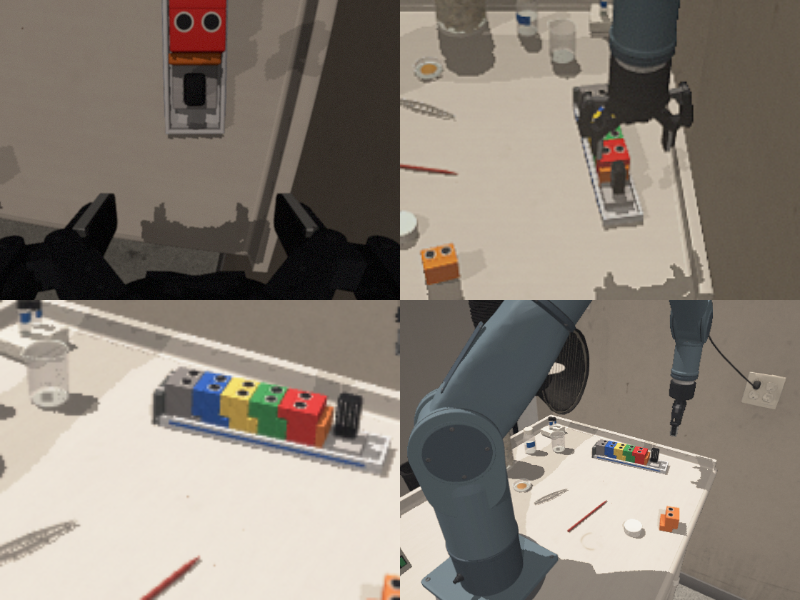

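The row is closed and flat in the order grey, blue, yellow, green, red. The orange pad sits against the red block, the bottle and beaker are where they were, and the arm is clear.

```bash
python3 -c "
from workcell import job
print(job.finish_job())"
```

```text
the job is handed in; nothing more can be done
None
```

I packed all five blocks in order (grey, blue, yellow, green, red), pressed the row against the fixed stop with about 12.6 N on the clamp handle, and handed the job in at about 46 s; no verdict came back.

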